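# Eject the green dip tub and catch it on the chute

## Robot

A 6-joint arm with a two-finger parallel gripper is mounted at the origin on a cart in front of the work surface, level with it; the furniture and walls round the work are solid. World frame = base frame: x ahead of the robot, y to its left, z up, the work surface at z = 0. Lengths are in m, angles in degrees, forces in N, time in s.
With the tool pointing down it reaches from about 0.25 to 0.725 m from the base axis. Payload 9.7 kg.
Tool frame: the origin (TCP) lies on the centre line of the jaws, within the pads' length; the fingertips stand 17 mm ahead of it and the grasp point (between the pads) lies 2 mm behind it (bot.tip_extent is the distance from the TCP to the fingertips, in m); z points along the fingers, y is the line along which they close (so a half turn about z gives the same grasp; the last joint's range is limited). The gripper opens to 85 mm and grips with 20 to 120 N. Pads are 22 mm wide; open, the fingers measure 114 mm over their backs; the gripper's body (76 mm by 85 mm) begins 54 mm behind the grasp point. The pads swing forward as they close: fully open they stand 13 mm farther back than shut.
Start: joints at [72.594, 4.979, 10.078, 95.1, 0, 90], TCP at [0.165, 0.525, 0.248] pointing down, gripper open.
Joint ranges: [-179.16, 179.16], [-48.56, 103.87], [-65.8, 70.77], [-126.05, 130.52], [-82.76, 87.17], [-180, 180]. Speed limits (degrees/s): [127.2, 127.2, 147.25, 180, 180, 180].

## Interface

Orientations are given as [roll, pitch, yaw] about the fixed x, y, z axes, in that order (R = Rz(yaw) Ry(pitch) Rx(roll)).
In Python, from workcell import bot gives the robot as it stands.
- The arm moves only by the tool carry_out, never from a script. Its argument "moves" is text: rows parted by semicolons, each of 7 numbers parted by spaces: the shift along the tool's x, y, z in mm, then the turn, a rotation vector about the tool's x, y, z in degrees, then the finger opening in mm, from 0 to 85.4. A call has 1 to 20 rows; each row is the pose to reach, as a shift and turn from the pose commanded when the call began, along the tool's axes at that moment; what a row does not reach only later rows make up. A row lasts 1/10 s, in which the tool goes at most 50 mm and 8.59 degrees, less where a joint would pass 70% of its speed; a pose out of reach is approached as far as the arm can. A call with a gripper value outside its range is refused whole. The fingers move at their own pace and stop on an object; "force" is the grip in N (left out, the last holds). Time passes only in rows, so rows that repeat a pose let the fingers close. It gives the time, the measured TCP pose, the force, the opening and the grip force at its end, in the units of the state.
- bot.get_obs(): the state, without advancing time (a new reading comes with each control period).
- bot.camera(name): name is "scene" or "top"; returns a dict with "img" (420x560x3 uint8, red, green, blue), "mtx" (3x3 intrinsics, pixels), "position" and "orientation" of the camera in the world. Camera axes: x right, y up, looking along -z (the intrinsics and any distortion apply to the point x, -y, -z); pixel columns grow to the right and rows downward; lengths in m; the calibration is good to about 2 mm. A picture is of the moment at which its call begins. There is no depth.
- bot.job_done(): hands the job in; it is judged then, once.
The state is a dict: "time": time; "q": joint angles; "qd": joint speeds; "joint_efforts": joint torques, N m; "ee_pos": TCP position; "tcp_rot": TCP orientation; "wrist_force": force on the tool from outside, world axes, zero at the start; "torque": the same for the moment, N m; "opening": finger opening in m; "grasp_force": force on a finger pad.
Only numpy, scipy, OpenCV 4.12 (cv2) and the standard library are available. Lean on these libraries where they do the work, as an engineer would, in place of code of your own. Each camera call takes 0.05 s, during which the arm holds its last target. There are 200 camera calls.

## Task

On the two-lane spring tub dispenser, press down the yellow eject key beside the lane in which the green tub waits, and with the other finger trap the tub as it shoots down the chute, before it slides off the open front. Only touch: never pinch or lift the tub, do not press hard on it, and leave the orange tub and everything standing around where they are. Finish while holding: one finger still keeping the key down, and the green tub at rest on the chute, well below its gate, leaning against the other finger.

Things in the scene. Friction and masses are not known exactly. Their poses are not given: they have to be found in the camera images.
- chute: Two-lane sloping steel chute of a fixed spring tub dispenser. Origin: on the floor surface, on the line of the gates, midway between the lanes. x points UP the slope, away from the robot (floor drops 21 deg towards the robot), y left, z square to the floor. Floor: slippery, x = -0.145 (open front lip, no stop) to 0.105. Thin walls 14 mm high at y = 0, +-0.082. Red spring housing 43 mm high behind.
- gate_left (a point): Middle of the left lane (78 mm wide, chute y = +0.041) on the floor at its gate, a yellow tab 6 mm high across the lane at chute x = 0. The tub waits above the gate; behind the tub a black spring pusher drives it downhill with about 1.4 N for the first 30 mm, then it slides on by itself.
- gate_right (a point): The same for the right lane, chute y = -0.041.
- key_left (a joint): Travel (m, grows downwards) of the yellow eject key of the left lane: 0 up, 0.009 fully down. Sprung: about 1 N to start, 3.6 N fully down; springs back up when let go. It carries the left gate: from about 0.006 the left tub is free and is shot down the lane.
- key_right (a joint): The same for the right lane's key and gate.
- key_left_top (a point): Centre of the left key's level top, 46 mm (along the chute) x 34 mm (across), at chute y = +0.107 (66 mm from the lane's middle, outside its wall) and 79 mm short of the gate. It moves straight down. Up, it stands 24 mm above the floor beside it; a fingertip holding it fully down is 15 mm above the floor, so another fingertip level with it in the lane stands in the tub's way.
- key_right_top (a point): The same for the right key, at chute y = -0.107.
- tub_green_mid (a point): Centre (half-way up) of the green lidded dip tub, about 0.1 kg: 37 mm high, rim 64 mm across in its top 5 mm, narrowing to the foot; a small lid tab at one side. At the start it waits in the left or the right lane, centre about 26 mm uphill of the gate.
- tub_green: The same green tub, which has a round green dot on its white lid; origin at the centre of its underside, z up through the lid.
- tub_orange: Orange lidded dip tub (orange dot on its lid) of the same size waiting in the other lane; origin at the centre of its underside. It must stay there.
- order_pad: order pad lying flat, 116 x 74 x 9 mm; a bystander on the pan lid, not to be disturbed; origin at the centre of its underside.
- chip_box: white closed cardboard meal box, 133 x 64 x 60 mm; a bystander on the pan lid, not to be disturbed; origin at the centre of its underside.
- marker: black and white marker pen lying down, 17 mm thick, 134 mm long; a bystander on the pan lid, not to be disturbed; origin at the centre of its underside.
Things that resemble listed ones, but are neither listed nor needed, are in the scene too. Leave any blue look-alike of the tub_green alone.

How it is judged:
By the outcome, as a careful person would: the job done as asked, in the order asked, and still so for the second after the job is handed in, while the arm keeps its last pose, push and grip.
It also fails if it takes over 32 s, if anything falls off the work surface, if the arm or the gripper's body presses on something with over 40 N, if the wrist force passes 120 N, or if a joint passes its speed limit or range.

## Working session

There is one attempt and no reset: what is moved stays moved. The work goes in short steps, Python scripts to look and compute and a tool call to move; the robot and the scene stay as the last step left them, time stands still between calls to the robot, and variables do not carry over. Pictures are saved under pics/ and viewed, at most 10 in all, crops included, and the job is handed in when it is done.

Besides the shell and the picture viewer there is one more tool, called after "Emit:" by a JSON object that holds its "fn" and its "kwargs". carry_out: Moves the arm, as the interface text tells. Its arguments: {"type":"object","properties":{"moves":{"type":"string"},"force":{"type":"number"}},"required":["moves"]}

```bash
mkdir -p pics; ls
python3 - <<'E'
from workcell import bot
import cv2,pickle
d={}
for n in("scene","top"):
    c=bot.camera(n);d[n]=c;cv2.imwrite(f"pics/{n}0.png",cv2.cvtColor(c["img"],cv2.COLOR_RGB2BGR))
    print(n,c["mtx"],c["position"],c["orientation"],[k for k in c])
pickle.dump(d,open("cam0.pkl","wb"))
o=bot.get_obs();print(o)
E
```

```text
pics
scene [[500.08651072   0.         276.76549806]
 [  0.         500.08651072 210.89199841]
 [  0.           0.           1.        ]] [-0.01641564 -0.36889805  0.72924162] [ 44.85042852  -0.21469493 -57.94315875] ['img', 'mtx', 'position', 'orientation']
top [[409.80458858   0.         276.27530554]
 [  0.         409.80458858 206.1416277 ]
 [  0.           0.           1.        ]] [ 0.34869381 -0.03931231  1.03225787] [ 10.49082344   0.42083387 -90.18564402] ['img', 'mtx', 'position', 'orientation']
{'time': 0.1, 'q': array([ 7.25921385e+01,  5.00870453e+00,  1.00390841e+01,  9.51002311e+01,
       -4.60311531e-04,  9.00003840e+01]), 'qd': array([-0.08798949, -0.08817669,  0.17345613,  0.06745505,  0.03777304,
       -0.02234124]), 'joint_efforts': array([-3.51064991e-04, -5.21560085e+01,  4.65654659e+01,  1.59877382e-02,
        3.43677505e-05,  3.46155889e-05]), 'ee_pos': array([0.16449008, 0.52462903, 0.24764751]), 'tcp_rot': array([-1.79930149e+02,  4.60779314e-04,  1.62591755e+02]), 'wrist_force': array([ 0.60433157,  1.03197367, -0.8739711 ]), 'torque': array([ 0.06276868,  0.00369068, -0.03303317]), 'grasp_force': 0.0, 'opening': 0.08532129147081619}
```

View pics/scene0.png

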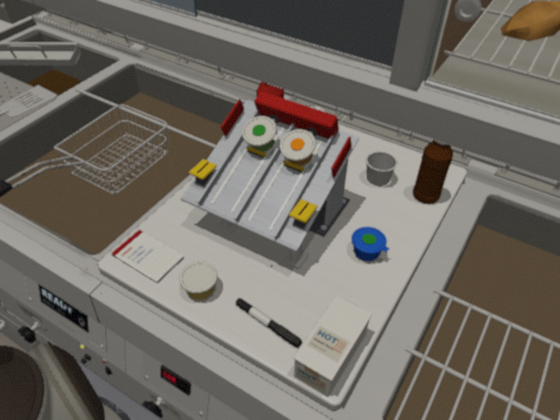

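View pics/top0.png

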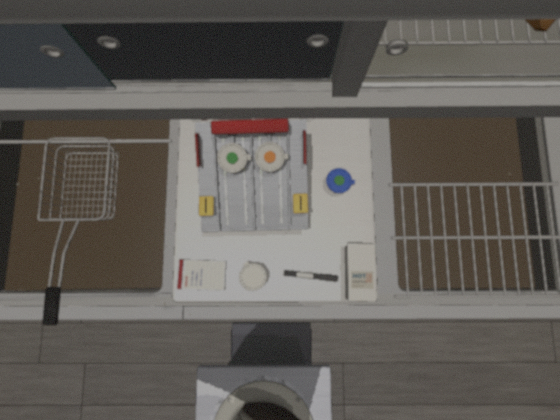

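The green tub waits in the left lane: scene (259,131), top (232,158). The left key is at scene (203,170), top (206,206). I'll enlarge both views to get exact points.

Run:
```python
import cv2
a=cv2.imread("pics/scene0.png")[80:265,170:365]; cv2.imwrite("pics/s1.png",cv2.resize(a,None,fx=3.2,fy=3.2,interpolation=3)[:600])
a=cv2.imread("pics/top0.png")[110:245,185:320]; cv2.imwrite("pics/t1.png",cv2.resize(a,None,fx=4.4,fy=4.4,interpolation=3)[:600])
```

```text
(no output)
```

View pics/s1.png

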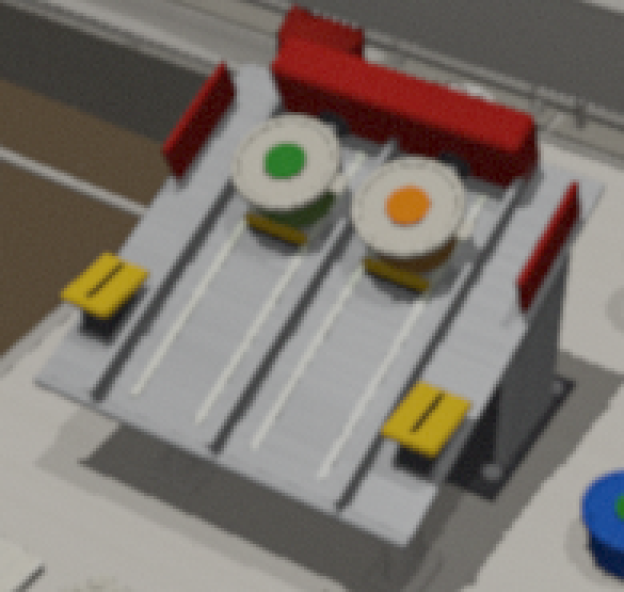

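View pics/t1.png

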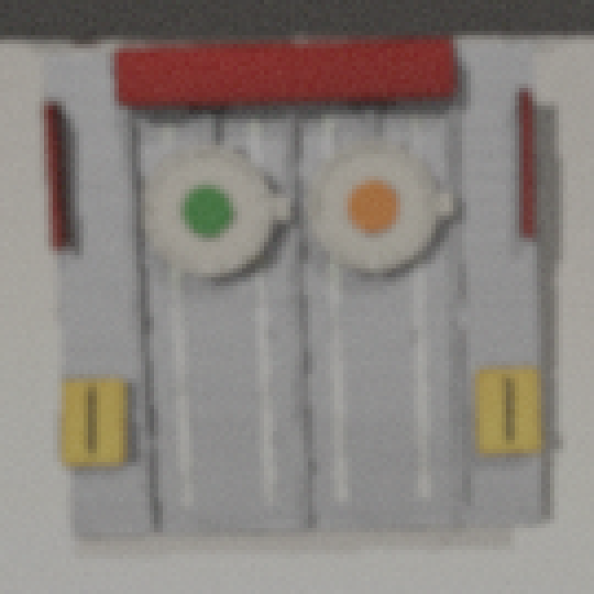

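s1 (full-image pixels are s1/3.2 + (170,80)) shows the left key centre at about (105,284), right key (427,417), green dot (286,161) and orange dot (408,205). It also shows the wall ends at the lip. t1 (t1/4.4 + (185,110)) shows left key (95,422), right key (509,411), dots (208,211) and (373,208). I'll fit the chute pose to these.

```bash
cat > h.py <<'E'
import numpy as np
from scipy.spatial.transform import Rotation as R
def proj(c,P):
    p=(np.atleast_2d(P)-c["position"])@R.from_euler("xyz",c["orientation"],degrees=True).as_matrix()
    p=p*[1,-1,-1]; q=p@c["mtx"].T
    return q[:,:2]/q[:,2:]
def chute(v,P): # v = x,y,z,yaw
    return (R.from_euler("z",v[3],degrees=True)*R.from_euler("y",-21,degrees=True)).apply(P)+v[:3]
E
python3 - <<'E'
from h import *
import pickle
from scipy.optimize import least_squares
d=pickle.load(open("cam0.pkl","rb"))
P=np.array([[-.079,.107,.024],[-.079,-.107,.024],[.026,.041,.037],[.026,-.041,.037],[-.145,.082,0],[-.145,0,0],[-.145,-.082,0]])
S=np.array([[105,284],[427,417],[286,161],[408,205],[98,400],[217,452],[342,508]])/3.2+[170,80]-.35
T=np.array([[95,422],[509,411],[208,211],[373,208],[157,530],[309,527],[465,525]])/4.4+[185,110]-.4
def f(v,o=np.zeros((7,3))):
    W=chute(v,P); return np.r_[proj(d["scene"],W)-S,proj(d["top"],W)-T]
r=least_squares(lambda v:f(v).ravel(),[.5,0,.1,0],loss="soft_l1")
v=r.x;print(v.round(4));print(f(v).round(1))
np.save("v.npy",v)
W=chute(v,P);print(W.round(4))
# triangulate independently
for i in range(4):
    t=least_squares(lambda p:np.r_[(proj(d["scene"],p)-S[i:i+1]),(proj(d["top"],p)-T[i:i+1])].ravel(),W[i])
    print(i,t.x.round(4),(t.cost*2)**.5, W[i].round(4))
# key corners: level vs tilted
C=np.array([[105,253],[150,268],[105,318],[62,293]])/3.2+[170,80]-.35
for a in (0,1):
    o=np.array([[.023,.017,0],[.023,-.017,0],[-.023,-.017,0],[-.023,.017,0]])
    w=W[0]+(R.from_euler("z",v[3],degrees=True)*R.from_euler("y",-21*a,degrees=True)).apply(o)
    print("tilt",a,(proj(d["scene"],w)-C).round(1).tolist())
from workcell import bot
print(bot.tip_extent)
E
```

```text
[0.6048 0.0213 0.1314 1.6087]
[[ 0.8 -1.9]
 [ 1.2 -2.2]
 [ 0.1 -0.1]
 [ 0.6 -0. ]
 [-0.7  1.4]
 [-0.9  1.6]
 [-0.5  1.6]
 [-0.5 -0.3]
 [ 0.3 -0.9]
 [ 0.1  0.3]
 [ 0.2 -0.2]
 [-0.5  0.7]
 [-0.   0.2]
 [-0.5 -0.4]]
[[ 0.5195  0.126   0.1255]
 [ 0.5255 -0.0879  0.1255]
 [ 0.6147  0.0626  0.1752]
 [ 0.617  -0.0193  0.1752]
 [ 0.4672  0.0995  0.0794]
 [ 0.4695  0.0175  0.0794]
 [ 0.4718 -0.0644  0.0794]]
0 [0.5186 0.1265 0.1215] 0.7724244813844988 [0.5195 0.126  0.1255]
1 [ 0.524  -0.087   0.1209] 0.37297300768988295 [ 0.5255 -0.0879  0.1255]
2 [0.6155 0.0631 0.1744] 0.19971491986831855 [0.6147 0.0626 0.1752]
3 [ 0.6163 -0.0187  0.1753] 0.14349155308916667 [ 0.617  -0.0193  0.1752]
tilt 0 [[0.7, -1.8], [1.3, -0.7], [0.8, -2.4], [-0.6, -0.8]]
tilt 1 [[-0.2, -4.8], [0.5, -3.6], [1.7, 0.5], [0.4, 2.1]]
0.017
```

Emit:
{"fn": "carry_out", "kwargs": {"moves": "-40 -27 0 0 0 -2 52; -80 -54 0 0 0 -4 52; -120 -81 0 0 0 -6 52; -160 -108 0 0 0 -8 52; -200 -135 0 0 0 -10 52; -240 -162 0 0 0 -12 52; -280 -189 0 0 0 -14 52; -320 -216 0 0 0 -16 52; -360 -243 0 0 0 -17 52; -400 -270 0 0 0 -18 52; -430 -291 0 0 0 -19 52; -457 -309 0 0 0 -19 52; -457 -309 20 0 0 -19 52; -457 -309 40 0 0 -19 52; -457 -309 60 0 0 -19 52; -457 -309 70 0 0 -19 52; -457 -309 70 0 0 -19 52; -457 -309 70 0 0 -19 52; -457 -309 70 0 0 -19 52", "force": 30}}

```text
time: 2.0
ee_pos: [0.5086, 0.0934, 0.1795]
tcp_rot: [180.0, 0.1, -178.4]
wrist_force: [0.4, -0.3, 0.7]
opening: 0.0519
grasp_force: 0.0
```

Run:
```python
from workcell import bot
import cv2,numpy as np
a=[cv2.cvtColor(bot.camera(n)["img"],cv2.COLOR_RGB2BGR) for n in("scene","top")]
s=cv2.resize(a[0][80:265,150:335],(400,400),interpolation=3)
t=cv2.resize(a[1][110:245,185:320],(400,400),interpolation=3)
cv2.imwrite("pics/c2.png",np.hstack([s,t]))
```

```text
(no output)
```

View pics/c2.png

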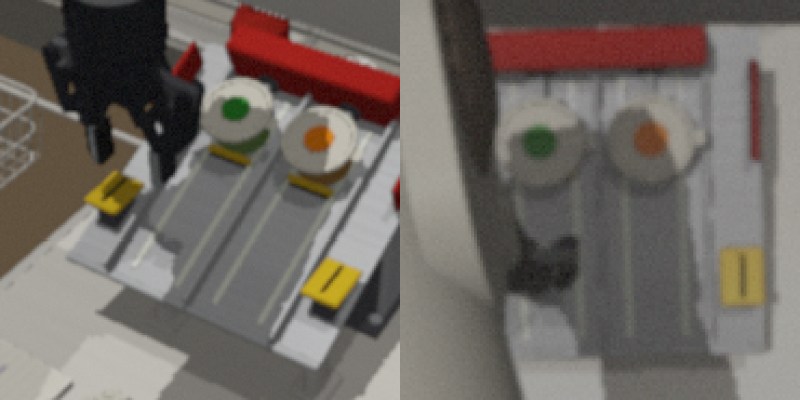

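The scene half of the crop (400/185 scale) shows the left fingertip at (98,158) and the right at (163,182). Both are hanging above the key and the lane. I'll check these against predictions.

Run:
```python
from h import *
import pickle
c=pickle.load(open("cam0.pkl","rb"))["scene"]
for z in (.155,.159,.163):
    q=proj(c,[[.5077,.1267,z],[.5095,.0604,z],[.4967,.1267,z],[.4985,.0604,z]]); print(z,((q-[150,80])*400/185).round(0).tolist())
```

```text
0.155 [[102.0, 167.0], [168.0, 194.0], [94.0, 175.0], [160.0, 201.0]]
0.159 [[102.0, 164.0], [167.0, 190.0], [93.0, 171.0], [159.0, 198.0]]
0.163 [[101.0, 160.0], [167.0, 186.0], [93.0, 167.0], [159.0, 194.0]]
```

Emit:
{"fn": "carry_out", "kwargs": {"moves": "0 0 10 0 0 0 52; 0 0 20 0 0 0 52; 0 0 28 0 0 0 52; 0 0 33 0 0 0 52; 0 0 36 0 0 0 52; 0 0 36 0 0 0 52; 0 0 38 0 0 0 52; 0 0 38 0 0 0 52; 0 0 38 0 0 0 52"}}

```text
time: 3.0
ee_pos: [0.5083, 0.0933, 0.1405]
tcp_rot: [180.0, 0.0, -178.4]
wrist_force: [-0.2, -0.2, 0.3]
opening: 0.0522
grasp_force: 0.0
```

Run:
```python
from workcell import bot
import cv2,numpy as np
a=[cv2.cvtColor(bot.camera(n)["img"],cv2.COLOR_RGB2BGR) for n in("scene","top")]
s=cv2.resize(a[0][100:235,165:300],(590,590),interpolation=3)
cv2.imwrite("pics/c3.png",s)
```

```text
(no output)
```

View pics/c3.png

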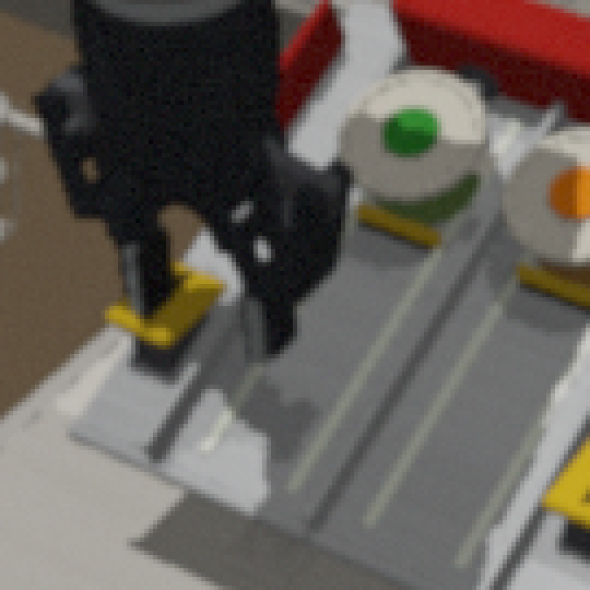

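In c3 the left finger is just above the key (tip about (150,315)) and the right fingertip is in the lane at about (268,355). The key is still up and the tub is still behind its gate. I'll check the lateral centring by projection.

Run:
```python
from h import *
import pickle
c=pickle.load(open("cam0.pkl","rb"))["scene"]; v=np.load("v.npy")
z=.1235
for n,y in(("key",.1265),("lane",.0602)):
    q=proj(c,[[.508+a,y+b,z] for a in(-.011,.011) for b in(.007,-.007)]); print(n,((q-[165,100])*590/135).round(0).tolist())
q=proj(c,chute(v,np.array([[-.145,.082,0],[-.145,0,0],[-.06,.082,0],[-.06,0,0]])));print(((q-[165,100])*590/135).round(0).tolist())
```

```text
key [[120.0, 317.0], [147.0, 329.0], [153.0, 289.0], [179.0, 300.0]]
lane [[247.0, 374.0], [275.0, 386.0], [278.0, 344.0], [306.0, 356.0]]
[[151.0, 464.0], [313.0, 535.0], [253.0, 304.0], [413.0, 368.0]]
```

Emit:
{"fn": "carry_out", "kwargs": {"moves": "0 0 1 0 0 0 52; 0 0 2 0 0 0 52; 0 0 3 0 0 0 52; 0 0 4 0 0 0 52; 0 0 4 0 0 0 52; 0 0 4 0 0 0 52"}}

```text
time: 3.7
ee_pos: [0.5081, 0.0932, 0.1363]
tcp_rot: [-180.0, -0.0, -178.4]
wrist_force: [0.7, -0.2, 0.3]
opening: 0.052
grasp_force: 0.0
```

Emit:
{"fn": "carry_out", "kwargs": {"moves": "0 0 1 0 0 0 52; 0 0 2 0 0 0 52; 0 0 3 0 0 0 52; 0 0 3 0 0 0 52; 0 0 3 0 0 0 52"}}

```text
time: 4.2
ee_pos: [0.5082, 0.0933, 0.1333]
tcp_rot: [-180.0, 0.0, -178.4]
wrist_force: [0.2, 0.5, 0.7]
opening: 0.052
grasp_force: 0.5
```

Emit:
{"fn": "carry_out", "kwargs": {"moves": "0 0 1 0 0 0 52; 0 0 2 0 0 0 52; 0 0 3 0 0 0 52; 0 0 3 0 0 0 52; 0 0 3 0 0 0 52"}}

```text
time: 4.7
ee_pos: [0.5082, 0.0933, 0.1303]
tcp_rot: [180.0, 0.0, -178.4]
wrist_force: [-0.2, -0.2, 1.8]
opening: 0.0524
grasp_force: 1.1
```

Run:
```python
from workcell import bot
import cv2,numpy as np
a=cv2.cvtColor(bot.camera("scene")["img"],cv2.COLOR_RGB2BGR)
s=cv2.resize(a[100:235,165:300],(590,590),interpolation=3)
cv2.imwrite("pics/c4.png",s)
```

```text
(no output)
```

View pics/c4.png

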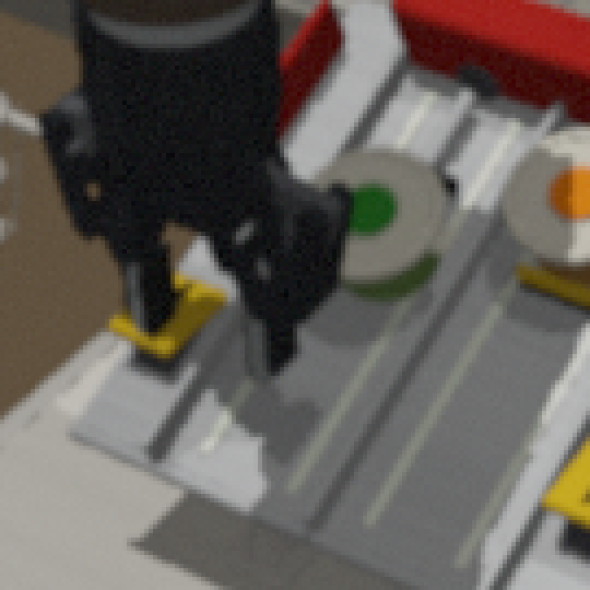

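c4 shows the gate down and the green lid centre at about (370,208), resting against the lane finger. The key is mostly down. I'll press the key to its stop and measure the tub.

Emit:
{"fn": "carry_out", "kwargs": {"moves": "0 0 1 0 0 0 52; 0 0 2 0 0 0 52; 0 0 3 0 0 0 52; 0 0 3 0 0 0 52; 0 0 3 0 0 0 52; 0 0 3 0 0 0 52"}}

```text
time: 5.35
ee_pos: [0.5082, 0.0933, 0.1273]
tcp_rot: [180.0, 0.0, -178.4]
wrist_force: [-0.6, 0.2, 2.2]
opening: 0.052
grasp_force: 2.0
```

Run:
```python
from workcell import bot
from h import *
import cv2
from scipy.optimize import least_squares
v=np.load("v.npy");c=bot.camera("scene");a=cv2.cvtColor(c["img"],cv2.COLOR_RGB2BGR)
h=cv2.cvtColor(a,cv2.COLOR_BGR2HSV)[100:200,220:290]
m=cv2.inRange(h,(50,120,40),(75,255,255));n,l,st,ce=cv2.connectedComponentsWithStats(m)
for i in range(1,n):
    if st[i,4]<15: continue
    p=ce[i]+[220,100]
    s=least_squares(lambda u:(proj(c,chute(v,[u[0],u[1],.037]))-p).ravel(),[0,.04]).x
    print(p,st[i,4],s.round(4))
print(bot.get_obs()["wrist_force"])
s=cv2.resize(a[100:235,165:300],(590,590),interpolation=3)
cv2.imwrite("pics/c5.png",s)
```

```text
[244.78947368 160.65789474] 38 [-0.043   0.0322]
[-0.3412184   0.72782163  3.55180615]
```

View pics/c5.png

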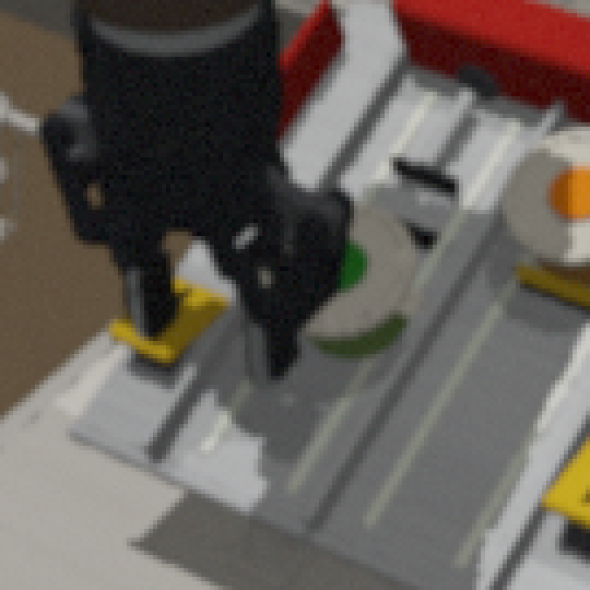

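c5 shows the tub caught by the lane finger: lid at about (365,275), gate area cleared, chute x about -0.043 (the dot is partly hidden). I'll press the key the last bit to its stop and check that the tub is still.

Emit:
{"fn": "carry_out", "kwargs": {"moves": "0 0 1 0 0 0 52; 0 0 2 0 0 0 52; 0 0 3 0 0 0 52; 0 0 3 0 0 0 52; 0 0 3 0 0 0 52; 0 0 3 0 0 0 52"}}

```text
time: 6.0
ee_pos: [0.5083, 0.0934, 0.1266]
tcp_rot: [180.0, 0.1, -178.4]
wrist_force: [-7.4, -1.9, 20.3]
opening: 0.0522
grasp_force: 10.8
```

Run:
```python
from workcell import bot
import cv2,numpy as np
a=[cv2.cvtColor(bot.camera(n)["img"],cv2.COLOR_RGB2BGR) for n in("scene","top")]
o=bot.get_obs();print(o["wrist_force"],o["ee_pos"],o["time"])
s=cv2.resize(a[0][100:235,165:300],(400,400),interpolation=3)
t=cv2.resize(a[1][110:245,185:320],(400,400),interpolation=3)
cv2.imwrite("pics/c6.png",np.hstack([s,t]))
```

```text
[-7.6643944  -2.57982623 20.4923392 ] [0.50830058 0.09333989 0.12665907] 6.1
```

View pics/c6.png

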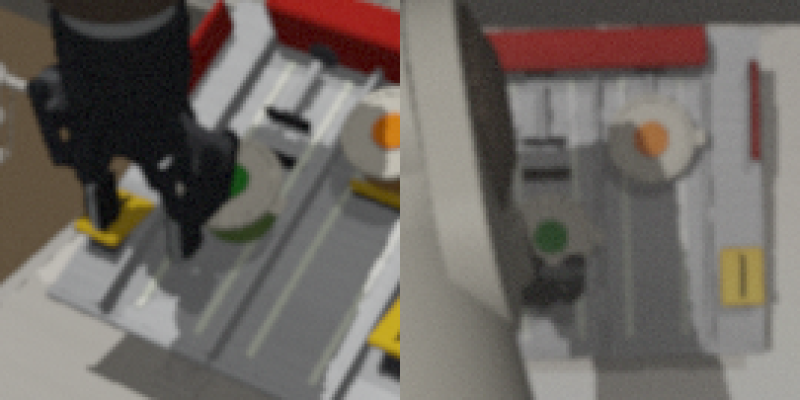

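The last millimetre gave 20 N, so the key is at its stop or something else is touching. c6 shows the tub held by the finger (top-half dot at (550,237)) and the orange tub unmoved. I'll ease off by about 2.5 mm.

Emit:
{"fn": "carry_out", "kwargs": {"moves": "0 0 -1 0 0 0 52; 0 0 -2 0 0 0 52; 0 0 -2.5 0 0 0 52; 0 0 -2.5 0 0 0 52; 0 0 -2.5 0 0 0 52; 0 0 -2.5 0 0 0 52; 0 0 -2.5 0 0 0 52"}}

```text
time: 6.8
ee_pos: [0.5082, 0.0933, 0.127]
tcp_rot: [180.0, 0.0, -178.4]
wrist_force: [-0.9, -0.1, 7.5]
opening: 0.0523
grasp_force: 3.6
```

Run:
```python
from workcell import bot
from h import *
import cv2
from scipy.optimize import least_squares
v=np.load("v.npy")
for k in range(3):
    c=bot.camera("top");h=cv2.cvtColor(c["img"],cv2.COLOR_RGB2HSV)[150:225,215:300]
    for n,lo,hi,y in(("g",(45,90,30),(80,255,255),.04),("o",(5,120,60),(16,255,255),-.04)):
        m=cv2.inRange(h,lo,hi);_,l,st,ce=cv2.connectedComponentsWithStats(m);i=1+st[1:,4].argmax()
        p=ce[i]+[215,150];s=least_squares(lambda u:(proj(c,chute(v,[u[0],u[1],.037]))-p).ravel(),[0,y]).x
        print(n,p.round(1),st[i,4],s.round(4))
    o=bot.get_obs();print(o["wrist_force"].round(2),o["ee_pos"].round(4),o["grasp_force"])
```

```text
g [235.2 189.5] 41 [-0.0437  0.0373]
o [269.3 156.6] 82 [ 0.0261 -0.0404]
[-1.93 -0.88  7.26] [0.5082 0.0933 0.127 ] 3.6278074787696823
g [235.4 189.9] 38 [-0.0445  0.0369]
o [269.4 156.6] 84 [ 0.0261 -0.0406]
[-1.28  0.15  6.77] [0.5082 0.0933 0.127 ] 3.627804202842526
g [235.7 189.6] 43 [-0.0439  0.0364]
o [269.3 156.7] 83 [ 0.026  -0.0405]
[-1.86 -0.47  6.15] [0.5082 0.0933 0.127 ] 3.628326052275952
```

Emit:
{"fn": "carry_out", "kwargs": {"moves": "0 0 -0.3 0 0 0 52; 0 0 -0.3 0 0 0 52; 0 0 -0.3 0 0 0 52; 0 0 -0.3 0 0 0 52; 0 0 -0.3 0 0 0 52"}}

```text
time: 7.45
ee_pos: [0.5082, 0.0933, 0.1271]
tcp_rot: [180.0, 0.0, -178.4]
wrist_force: [-0.6, 0.0, 4.0]
opening: 0.0519
grasp_force: 2.5
```

Run:
```python
from workcell import bot
o=bot.get_obs();print(o["wrist_force"],o["ee_pos"],o["grasp_force"],abs(o["qd"]).max())
print(bot.job_done())
```

```text
[-0.58656116  0.04435886  4.04920666] [0.50819934 0.09329435 0.1270567 ] 2.5322122027384353 0.07915554025234751
the job is handed in; nothing more can be done
None
```

I handed the job in at 7.5 s with the left key held down (about 4 N) and the green tub at rest against the other finger, about 44 mm below its gate. The orange tub had not moved; on the way, one press briefly read 20 N at the wrist, probably the key's stop, though I can't rule out the tub, and I eased it off.

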